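Stow the brass baffle and snap its case shut

TASK

Put the brass baffle away in the open aluminium case: lower it, disc down and without dropping it, over the upright spindle until it rests fully home on the collar. Then swing the case's hinged lid over and press its free edge down until it snaps fully shut. Leave the other things on the bench where they are.

Things in the scene. Friction and masses are not known exactly. Their poses are not given: they have to be found in the camera images.
- case: Open-topped square aluminium case fixed to the bench, 178 x 178 mm outside, walls 4 mm, rim 100 mm above the bench. Origin: centre of its underside; z up. Its own +x points to the hinge side, -x to where the lid's free edge comes down. A snap catch (a sprung ball 12 mm below the rim, outside the middle of the -x wall) holds the lid shut.
- spindle_tip (a point): Top end of the upright steel spindle in the middle of the case, on its axis, 86 mm above the bench (14 mm below the rim). Spindle: 12 mm diameter with a tapered tip; a collar 26 mm in diameter stands round its foot, its top 17 mm above the bench, on which the baffle comes to rest.
- case_hinge (a point): Middle of the lid's hinge line on the case, 92.5 mm along the case's +x from its centre and 102.5 mm above the bench. The hinge line runs along the case's y.
- lid (a joint): Lid angle, rad: 0 shut (level), 1.57 upright, more leans outward; up to 2.1. It weighs 0.3 kg; the hinge is stiff, so the lid stays where it is left (2 to 3 N at the free edge moves it). Coming down it meets the snap catch at about 0.08 rad and needs roughly 10 N at the free edge to go past; short of that it stays ajar.
- lid_edge (a point): On the lid's outer (upper) face near the middle of its free edge, 180 mm from the hinge line: where to press. Shut, it is 105 mm above the bench. The lid is an aluminium plate reaching 195 mm from the hinge line, 178 mm wide, 5 mm thick (the hinge line lies in its mid-plane), with a 24 mm lip turned down at the free edge.
- baffle_center (a point): Brass baffle, loose, standing hub up, 0.35 to 0.55 kg: a disc 96 mm in diameter, 5 mm thick, with an upright tubular hub on it 32 mm in diameter and 50 mm tall (55 mm in all) and a 15 mm bore right through. This point: on the axis, half-way up, 27.5 mm above the underside; z is the axis, towards the hub. Fully home, it is 44.5 mm above the bench.
- junction_box_mid (a point): Bystander: white metal junction box, 60 x 100 x 50 mm high, with a round connector; its centre.
- jar_mid (a point): Bystander: jar, 64 mm in diameter, 75 mm high; its centre.
- driver_grip (a point): Bystander: screwdriver, 200 mm long, lying on the bench; the middle of its handle.
Not all that is in view belongs to the job. Of the things shaped like the part that bears baffle_center, the brass one is meant.

How it is judged (in metres and radians):
On the way, in this order (a step that is already met when the one before it is completed fails the run):
1. the baffle is home on the spindle's collar, released, with the lid still open (z of baffle_center in the frame of case below 0.0475 m and horizontal distance between baffle_center and spindle_tip below 0.005 m and angle between baffle_center's own z axis and vertical below 0.06 rad and contact force between the fingers and baffle below 0.05 N and value of joint lid above 0.3 rad), for 0.1 s.
2. the lid is pressed past its catch and shut (value of joint lid below 0.025 rad), for 0.1 s.
At the end, for the whole second after the job is handed in: The baffle sits upright (hub up, within 0.06 rad) on the spindle, within 3 mm of fully home on the collar; the lid is snapped shut (angle under 0.025 rad); the junction box, jar and screwdriver are within 30 mm of where they stood (z of baffle_center in the frame of case below 0.0475 m and horizontal distance between baffle_center and spindle_tip below 0.005 m and angle between baffle_center's own z axis and vertical below 0.06 rad and value of joint lid below 0.025 rad and distance of each of junction_box_mid, jar_mid, driver_grip from where it was at the start of the episode below 0.03 m); the robot touches nothing.
It fails at once if the baffle is dropped down the spindle (faster than 0.35 m/s over the spindle) (horizontal distance between baffle_center and spindle_tip below 0.012 m and z of baffle_center in the frame of case below 0.11 m and linear speed of baffle above 0.35 m/s).
It fails at once if a bystander is knocked away (distance of any of junction_box_mid, jar_mid, driver_grip from where it was at the start of the episode above 0.03 m).
It also fails if it takes over 72 s, if anything falls off the work surface, if the arm or the gripper's body presses on something with over 40 N, if the wrist force passes 120 N, or if a joint passes its speed limit or range.

ROBOT

A 6-joint arm with a two-finger parallel gripper is mounted at the origin on the work surface. World frame = base frame: x ahead of the robot, y to its left, z up, the work surface at z = 0. Lengths are in mm, angles in rad, forces in N, time in s.
With the tool pointing down it reaches from about 300 to 850 mm from the base axis. Payload 5.4 kg.
Tool frame: the origin (TCP) lies between the finger pads; the fingertips stand 19 mm ahead of it and the grasp point (between the pads) is the TCP; z points along the fingers, x is the direction in which the jaws open and shut, and the axes are right-handed (so a half turn about z gives the same grasp; the last joint's range is limited). The gripper opens to 85 mm and grips with 20 to 120 N. Pads are 22 mm wide; open, the fingers measure 114 mm over their backs; the gripper's body (76 mm by 85 mm) begins 54 mm behind the grasp point. The pads swing forward as they close: fully open they stand 13 mm farther back than shut.
Start: joints at [-1.34, 0.158, 1.597, -0, 1.386, -0.21], TCP at [245.306, -520.03, 250.299] pointing down, gripper open.
Joint ranges: [-2.91, 2.91], [-0.94, 2.29], [0.18, 2.7], [-1.29, 4.43], [0.17, 2.64], [-3, 3]. Speed limits (rad/s): [2.57, 2.57, 3.14, 3.14, 3.14, 3.14].

INTERFACE

Orientations are given as a rotation vector (axis times angle).
In Python, from bench import * gives the robot as it stands. The module is installed in compiled form; this text tells all that it offers.
- The arm moves only by the tool jog_arm, never from a script. Its argument "plan" is a list of rows, each a list of 7 numbers: the turn, a rotation vector about the tool's x, y, z in degrees, then the shift along the tool's x, y, z in mm, then the opening, from 0 (shut) to 1 (fully open). A call has 1 to 20 rows; each row is the pose to reach, as a shift and turn from the pose commanded when the call began, along the tool's axes at that moment; what a row does not reach only later rows make up. A row lasts 1/10 s, in which the tool goes at most 50 mm and 8.59 degrees, less where a joint would pass 70% of its speed; a pose out of reach is approached as far as the arm can. A call with a gripper value outside its range is refused whole. The fingers move at their own pace and stop on an object; "newtons" is the grip in N (left out, the last holds). Time passes only in rows, so rows that repeat a pose let the fingers close. It gives the time, the measured TCP pose, the force and the opening at its end, in the units of the state.
- observe(): the state, without advancing time (a new reading comes with each control period).
- grab_frame(name): name is "side" or "top"; returns a dict with "color" (480x640x3 uint8, red, green, blue), "vertical_fov" (degrees; the focal length in pixels is half the picture's height over the tangent of half this angle, whatever the lens; pixels are square), "cx", "cy" (the principal point, pixels), "position" and "attitude" of the camera in the world. Camera axes: x right, y down, z forward; pixel columns grow to the right and rows downward; lengths in mm; the calibration is good to about 2 mm. A picture is of the moment at which its call begins. There is no depth.
- finish_job(): hands the job in, once; it reports no verdict.
The state is a dict: "t": time; "joint_positions": joint angles; "qd": joint speeds; "joint_torque": joint torques, N m; "eef_pos": TCP position; "orientation": TCP orientation; "contact_force": force on the tool from outside, world axes, zero at the start; "ft_torque": the same for the moment, N m; "opening": finger opening in mm.
Only numpy, scipy, OpenCV 4.12 (cv2) and the standard library are available. Lean on these libraries where they do the work, as an engineer would, in place of code of your own. Each camera call takes 0.05 s, during which the arm holds its last target.

## Working session

There is one attempt and no reset: what is moved stays moved. The work goes in short steps, Python scripts to look and compute and a tool call to move; the robot and the scene stay as the last step left them, time stands still between calls to the robot, and variables do not carry over. Pictures are saved under pics/ and viewed, and the job is handed in when it is done.

Besides the shell and the picture viewer there is one more tool, called after "Call:" as name(argument=value, ...), one argument or row to a line, values as JSON. jog_arm: Moves the arm, as the interface text tells. Its arguments: {"type":"object","properties":{"plan":{"type":"array"},"newtons":{"type":"number"}},"required":["plan"]}

```bash
mkdir -p pics; cat > h.py <<'E'
from bench import *
import numpy as np, cv2
from scipy.spatial.transform import Rotation as R
def snap(name,fn):
    f=grab_frame(name); cv2.imwrite('pics/'+fn,f['color'][:,:,::-1]); 
    np.save('pics/'+fn+'.npy',f,allow_pickle=True); return f
def att(f):
    a=np.array(f['attitude'],float)
    return a if a.shape==(3,3) else R.from_rotvec(a).as_matrix()
def ray(f,u,v):
    fl=240/np.tan(np.radians(f['vertical_fov'])/2)
    d=att(f)@np.array([(u-f['cx'])/fl,(v-f['cy'])/fl,1]); return np.array(f['position'],float),d/np.linalg.norm(d)
def onz(f,u,v,z):
    p,d=ray(f,u,v); return p+d*(z-p[2])/d[2]
def proj(f,P):
    fl=240/np.tan(np.radians(f['vertical_fov'])/2)
    c=att(f).T@(np.array(P,float)-f['position']); return np.array([f['cx']+fl*c[0]/c[2],f['cy']+fl*c[1]/c[2]])
def tri(f1,a,f2,b):
    p,d=ray(f1,*a);q,e=ray(f2,*b)
    s=np.linalg.lstsq(np.stack([d,-e],1),q-p,rcond=None)[0]
    A=p+d*s[0];B=q+e*s[1]; return (A+B)/2,np.linalg.norm(A-B)
def load(fn): return np.load('pics/'+fn+'.npy',allow_pickle=True).item()
E
python3 - <<'E'
from h import *
for n in('side','top'):
    f=snap(n,n+'0.png'); print(n,{k:v for k,v in f.items() if k!='color'})
print(observe())
E
```

```text
side {'vertical_fov': 43.808351240254794, 'cx': 309.0575912186743, 'cy': 238.52480861501374, 'position': array([-337.84816222,  656.41677671,  961.99792285]), 'attitude': array([-1.14941358,  2.23385635, -1.07149716])}
top {'vertical_fov': 49.171855540594805, 'cx': 321.18629537819965, 'cy': 237.43610238039443, 'position': array([3.5858036e+02, 6.9191062e-01, 1.2984546e+03]), 'attitude': array([-2.09196836,  2.13674227, -0.1620412 ])}
{'t': 0.1, 'joint_positions': array([-1.34008447e+00,  1.58983847e-01,  1.59812528e+00,  2.54016311e-06,
        1.38624320e+00, -2.10091351e-01]), 'qd': array([-0.00093091, -0.00222169, -0.00197886, -0.00067527, -0.00068431,
       -0.0011962 ]), 'joint_torque': array([-8.73875670e-04, -3.96993148e+01, -3.32335353e+01, -3.79270150e-04,
        4.32015120e-03,  1.26668391e-05]), 'eef_pos': array([ 245.19555842, -519.51637169,  249.40707538]), 'orientation': array([-2.65231670e+00,  1.68138931e+00,  1.97102991e-03]), 'contact_force': array([-0.15532174,  0.56381984, -0.17508865]), 'ft_torque': array([-0.00281741,  0.05174965, -0.0140332 ]), 'opening': 85.26760111591311}
```

View pics/side0.png

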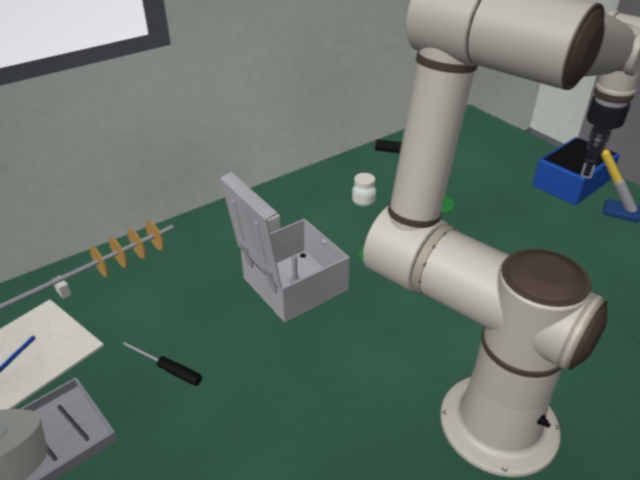

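View pics/top0.png

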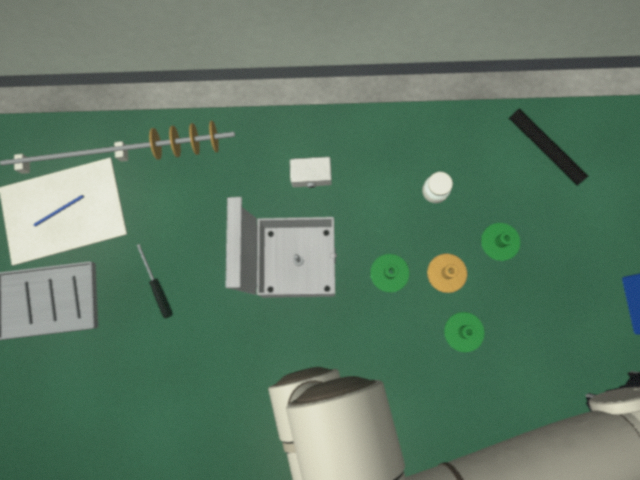

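The top view shows the case around (297,257), its lid on the left, the brass baffle at (447,273) between three green decoys, the jar at (437,187), the box at (310,172) and the driver at (155,285). In the side view the arm hides the baffle.

```bash
cat > m.py <<'E'
from h import *
f=load('top0.png');g=load('side0.png')
c=f['color']; hsv=cv2.cvtColor(c,cv2.COLOR_RGB2HSV)
print('hsv',hsv[273,440],hsv[272,389])
m=cv2.inRange(hsv,(8,100,100),(28,255,255))
n,l,s,ce=cv2.connectedComponentsWithStats(m)
for i in range(1,n):
    if s[i,4]>100: print(s[i],ce[i],onz(f,*ce[i],5))
def disc(mask_pts,f,z):
    P=np.array([onz(f,u,v,z)[:2] for u,v in mask_pts],np.float32); return cv2.minEnclosingCircle(P)
i=[i for i in range(1,n) if s[i,0]>400][0]
cnt=cv2.findContours((l==i).astype(np.uint8),cv2.RETR_EXTERNAL,cv2.CHAIN_APPROX_NONE)[0][0][:,0]
print('brass disc',disc(cnt,f,5))
mg=cv2.inRange(hsv,(45,150,90),(75,255,255))
for k in cv2.findContours(mg,cv2.RETR_EXTERNAL,cv2.CHAIN_APPROX_NONE)[0]:
    if len(k)>50: print('green',disc(k[:,0],f,5))
for nm,uv,z in [('jar',(438,183),75),('box',(311,166),50),('driver',(163,300),12),('spindle',(298,259),86)]: print(nm,onz(f,*uv,z))
x=cv2.resize(c[180:320,200:360],None,fx=5,fy=5,interpolation=cv2.INTER_CUBIC)[:600]
cv2.imwrite('pics/z1.png',cv2.resize(c[185:305,210:350],None,fx=5,fy=5,interpolation=cv2.INTER_CUBIC)[:,:,::-1])
cv2.imwrite('pics/z2.png',cv2.resize(g['color'][160:325,210:370],None,fx=3.6,fy=3.6,interpolation=cv2.INTER_CUBIC)[:,:,::-1])
E
python3 m.py
```

```text
hsv [ 20 147 189] [ 68 132 122]
[ 427  254   40   39 1211] [446.74401321 272.80759703] [ 499.03770673 -273.09595207    5.        ]
brass disc ((499.0079345703125, -273.03948974609375), 48.41924285888672)
green ((355.64520263671875, -305.5418701171875), 46.06226348876953)
green ((480.7480163574219, -129.9695281982422), 26.47211456298828)
green ((510.2887268066406, -135.49072265625), 42.594322204589844)
green ((574.4845581054688, -410.3883361816406), 46.76179122924805)
jar [ 708.188533  -250.6590075   75.       ]
box [767.49066079  54.94804529  50.        ]
driver [446.27804159 426.47121823  12.        ]
spindle [530.13403496  87.18079234  86.        ]
```

Call:
jog_arm(
  plan=[
    [0,0,0,0,0,-50,1],
    [0,0,0,0,0,-50,1],
  ],
)

```text
t: 0.3
eef_pos: [246.0, -522.4, 306.5]
orientation: [2.648, -1.678, 0.011]
contact_force: [0.2, -0.8, 1.8]
opening: 85.3
```

View pics/z1.png

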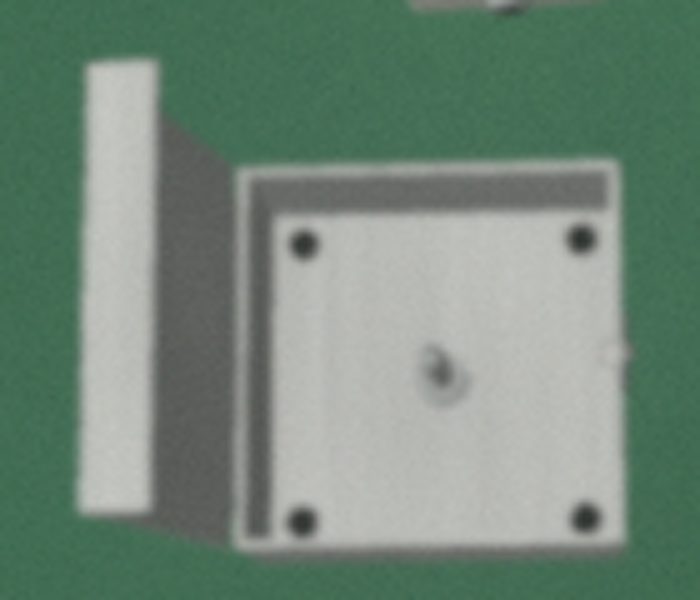

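View pics/z2.png

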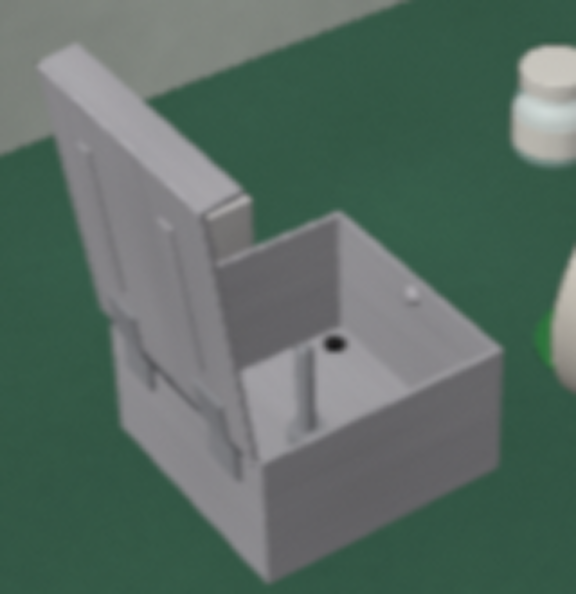

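```bash
cat > m2.py <<'E'
from h import *
f=load('top0.png');g=load('side0.png')
T=lambda u,v:((u+.5)/5-.5+210,(v+.5)/5-.5+185)
S=lambda u,v:((u+.5)/3.6-.5+210,(v+.5)/3.6-.5+160)
print('spindle',tri(f,T(432,352),g,S(305,346)))
for n,a,b in [('far -x',(618,160),(340,212)),('near -x',(625,548),(500,348)),('near +x',(236,550),(265,463))]:
    a=T(*a);print(n,'rim tri',tri(f,a,g,S(*b)),'top@100',onz(f,*a,100))
print('far +x',onz(f,*T(238,168),100))
c=np.mean([onz(f,*T(*a),100) for a in [(618,160),(625,548),(236,550),(238,168)]],0);print('centre',c)
print('tip top@86',onz(f,*T(432,352),86),'side@86',onz(g,*S(305,346),86))
# lid free edge: lip outer edge = top view left edge and side view top edge
for a,b in [((87,64),(40,66)),((158,60),(80,45)),((150,514),(250,198)),((78,514),(205,214))]: print('lid?',tri(f,T(*a),g,S(*b)))
cv2.imwrite('pics/z3.png',cv2.resize(f['color'][245:272,282:312],None,fx=20,fy=20,interpolation=cv2.INTER_CUBIC)[:,:,::-1])
cv2.imwrite('pics/z4.png',cv2.resize(g['color'][245:290,275:325],None,fx=12,fy=12,interpolation=cv2.INTER_CUBIC)[:,:,::-1])
E
python3 m2.py
```

```text
spindle (array([538.61854425,  90.41353803,  84.67101159]), np.float64(3.8031070125567616))
far -x rim tri (array([625.58083103,   1.70278487,  99.41685696]), np.float64(2.5975452235530962)) top@100 [626.32687236   2.67956298 100.        ]
near -x rim tri (array([445.62818377,   4.07890245, 103.28171555]), np.float64(1.3476529693211252)) top@100 [445.41163342   3.5880402  100.        ]
near +x rim tri (array([446.99605107, 179.84203158, 102.19454904]), np.float64(3.120978894107948)) top@100 [448.1723478  181.38767262 100.        ]
far +x [626.95300792 181.07714856 100.        ]
centre [536.71596538  92.18310609 100.        ]
tip top@86 [539.6813739   91.76665797  86.        ] side@86 [535.78636872  90.02875562  86.        ]
lid? (array([625.27846918, 209.82980928, 295.20328177]), np.float64(5.151661656259652))
lid? (array([625.96315861, 181.79282796, 298.29034807]), np.float64(3.244713836307489))
lid? (array([446.18448018, 182.8461094 , 295.49337469]), np.float64(5.719716734689653))
lid? (array([446.67811532, 210.34993467, 296.77274818]), np.float64(5.7053896527628964))
```

View pics/z3.png

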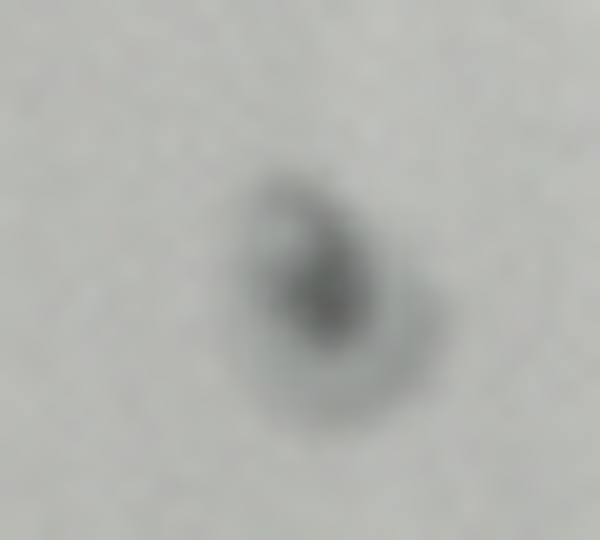

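View pics/z4.png

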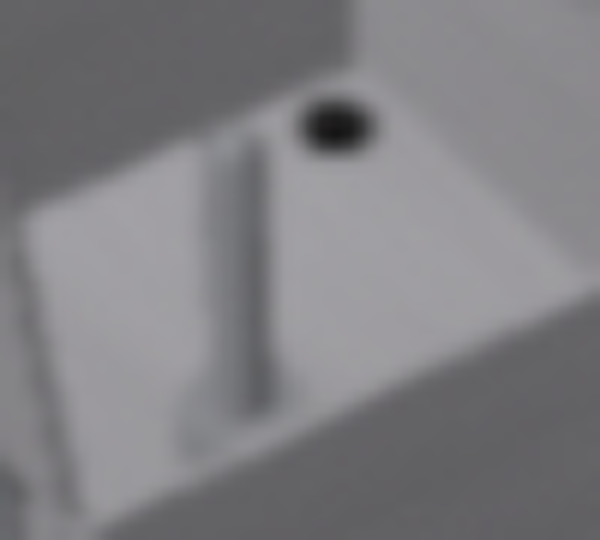

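```bash
python3 - <<'E'
from h import *
o=observe();print(o['eef_pos'],o['joint_positions']);M=R.from_rotvec(o['orientation']).as_matrix();print(M.round(4))
print(M.T@(np.array([499,-273,200])-o['eef_pos']))
E
```

```text
[ 245.96304366 -522.4110932   306.50004241] [-1.33994916e+00  1.25043934e-01  1.52336255e+00  3.33016789e-05
  1.48307876e+00 -2.10115740e-01]
[[ 0.4268 -0.9043  0.0023]
 [-0.9043 -0.4268 -0.0098]
 [ 0.0099  0.0021 -0.9999]]
[-118.59909776 -335.50178558  104.63584281]
```

```bash
python3 - <<'E'
from h import *
g=load('side0.png');print(proj(g,[499,-273,5]),proj(g,[499,-273,55]))
o=observe();M=R.from_rotvec(o['orientation']).as_matrix()
for p in ([-20,-560,306],[499,-273,200]):print(M.T@(np.array(p)-o['eef_pos']))
E
```

```text
[418.86878728 234.09857075] [420.9254434  218.60978194]
[-7.95255992e+01  2.56564096e+02  2.45929081e-01]
[-118.59909776 -335.50178558  104.63584281]
```

Call:
jog_arm(
  plan=[
    [0,0,0,-16,51,0,1],
    [0,0,0,-32,102,0,1],
    [0,0,0,-48,154,0,1],
    [0,0,0,-64,205,0,1],
    [0,0,0,-80,256,0,1],
    [0,0,0,-80,256,0,1],
    [0,0,0,-80,256,0,1],
  ],
)

```text
t: 1.0
eef_pos: [-23.1, -557.0, 300.0]
orientation: [2.65, -1.688, -0.001]
contact_force: [0.7, 0.5, 0.0]
opening: 85.3
```

```bash
python3 - <<'E'
from h import *
snap('side','side1.png');snap('top','top1.png');print(observe()['joint_positions'])
E
```

```text
[-1.82408531e+00  8.25928922e-02  1.58151524e+00  6.02023113e-04
  1.47789625e+00 -6.93540158e-01]
```

View pics/side1.png

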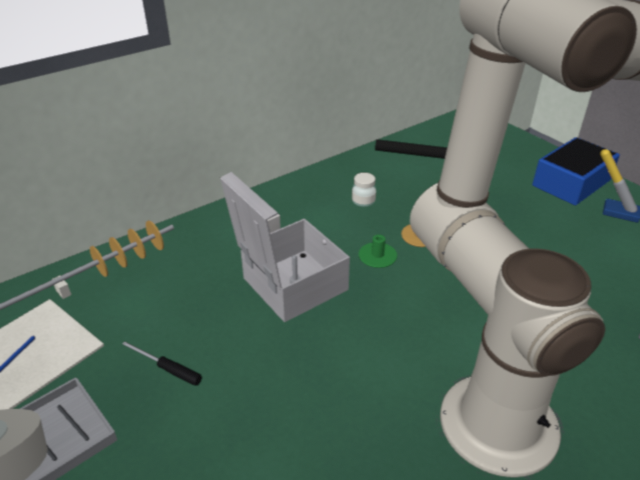

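Call:
jog_arm(
  plan=[
    [0,0,0,-45,61,0,1],
    [0,0,0,-91,123,0,1],
    [0,0,0,-91,123,0,1],
    [0,0,0,-91,123,0,1],
    [0,0,0,-91,123,0,1],
  ],
)

```text
t: 1.6
eef_pos: [-169.9, -527.1, 300.2]
orientation: [-2.653, 1.683, -0.001]
contact_force: [-0.2, 0.4, 0.1]
opening: 85.4
```

```bash
python3 - <<'E'
from h import *
g=snap('side','side2.png');print(observe()['joint_positions'],observe()['eef_pos'])
cv2.imwrite('pics/z5.png',cv2.resize(g['color'][180:280,340:480],None,fx=5,fy=5,interpolation=cv2.INTER_CUBIC)[:,:,::-1])
f=load('top0.png')
cv2.imwrite('pics/z6.png',cv2.resize(f['color'][245:300,420:475],None,fx=10,fy=10,interpolation=cv2.INTER_CUBIC)[:,:,::-1])
E
```

```text
[-2.09950838e+00  7.34625220e-02  1.59091802e+00  9.05090070e-04
  1.47754636e+00 -9.70694355e-01] [-168.92635635 -527.37387536  300.26031623]
```

View pics/z5.png

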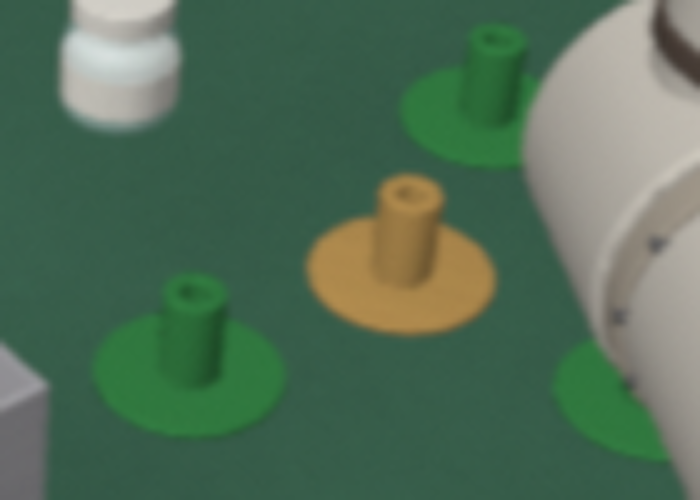

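View pics/z6.png

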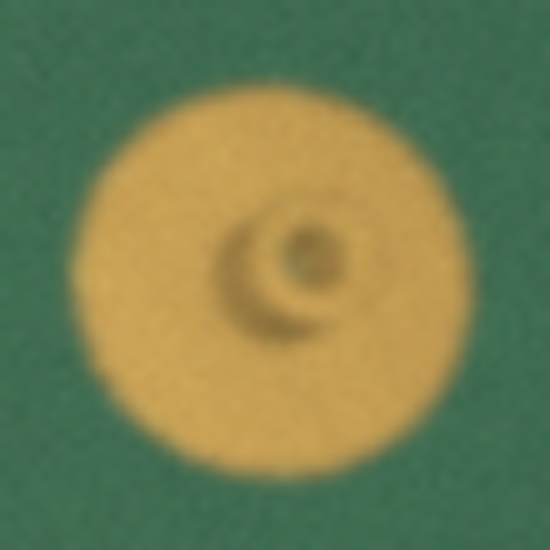

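The side view is now clear: the brass hub top is at (410,194) in the z5 crop, with the green ones to either side. In the top crop (z6) the hub bore is at (313,257).

```bash
python3 - <<'E'
from h import *
f=load('top0.png');g=load('side2.png')
a=((313.5)/10-.5+420,(257.5)/10-.5+245);b=(410.5/5-.5+340,194.5/5-.5+180)
print('hub top',tri(f,a,g,b),onz(f,*a,55),onz(g,*b,55))
hsv=cv2.cvtColor(g['color'],cv2.COLOR_RGB2HSV);m=cv2.inRange(hsv,(8,100,80),(28,255,255));m[:, :390]=0;m[:,450:]=0
k=max(cv2.findContours(m,cv2.RETR_EXTERNAL,cv2.CHAIN_APPROX_NONE)[0],key=len)[:,0]
P=np.array([onz(g,u,v,5)[:2] for u,v in k if v>225],np.float32);print('side disc',cv2.fitEllipse(P))
o=observe();M=R.from_rotvec(o['orientation']).as_matrix()
for p in ([499,-273,200],):print(M.T@(np.array(p)-o['eef_pos']))
E
```

```text
hub top (array([ 498.55737706, -273.17524985,   55.8975664 ]), np.float64(2.3230962651577114)) [ 499.46727505 -272.53335287   55.        ] [ 498.64772823 -275.00670811   55.        ]
side disc ((496.9544982910156, -274.2240295410156), (93.42390441894531, 95.98331451416016), 33.9840087890625)
[  55.64763969 -712.47200698  100.85036661]
```

Call:
jog_arm(
  plan=[
    [0,0,0,3,-36,0,1],
    [0,0,0,6,-72,0,1],
    [0,0,0,9,-108,0,1],
    [0,0,0,12,-144,0,1],
    [0,0,0,15,-180,0,1],
    [0,0,0,18,-216,0,1],
    [0,0,0,21,-252,0,1],
    [0,0,0,24,-288,0,1],
    [0,0,0,26,-324,5,1],
    [0,0,0,29,-360,10,1],
    [0,0,0,32,-400,20,1],
    [0,0,0,35,-440,30,1],
    [0,0,0,38,-480,40,1],
    [0,0,0,41,-520,50,1],
    [0,0,0,44,-560,60,1],
    [0,0,0,47,-600,70,1],
    [0,0,0,50,-640,80,1],
    [0,0,0,53,-680,90,1],
    [0,0,0,55.6,-712.5,100,1],
    [0,0,0,55.6,-712.5,100,1],
  ],
)

```text
t: 3.65
eef_pos: [500.9, -268.5, 198.5]
orientation: [-2.658, 1.671, 0.004]
contact_force: [-0.7, -0.3, 0.2]
opening: 85.4
```

```bash
cat > st.py <<'E'
from h import *
import sys
o=observe();M=R.from_rotvec(o['orientation']).as_matrix()
print('t',o['t'],'tcp',o['eef_pos'].round(1),'F',o['contact_force'].round(1),'open',round(o['opening'],1),'J',o['joint_positions'].round(2));print('x',M[:,0].round(3),'z',M[:,2].round(4))
if len(sys.argv)>3:
    p=np.array([float(a) for a in sys.argv[1:4]]); print('tool shift',(M.T@(p-o['eef_pos'])).round(1))
E
python3 st.py 498.5 -273.5 40
python3 -c "
from h import *
g=snap('side','side3.png');f=snap('top','top3.png')
cv2.imwrite('pics/z7.png',np.hstack([cv2.resize(x['color'],None,fx=.6,fy=.6) for x in (g,f)])[:,:,::-1])"
```

```text
t 3.65 tcp [ 500.9 -268.5  198.5] F [-0.7 -0.3  0.2] open 85.4 J [-0.71  0.19  1.67  0.    1.29  0.42]
x [ 0.433 -0.901 -0.003] z [-9.0e-04  2.9e-03 -1.0e+00]
tool shift [  4.    4.4 158.5]
```

View pics/z7.png

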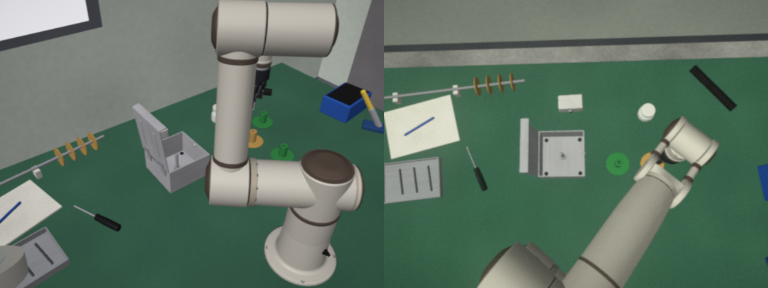

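Call:
jog_arm(
  plan=[
    [0,0,0,1,0,10,1],
    [0,0,0,1,0,40,1],
    [0,0,0,1,0,70,1],
    [0,0,0,1,0,90,1],
    [0,0,0,1,0,90,1],
    [0,0,0,1,0,90,1],
  ],
)

```text
t: 4.35
eef_pos: [497.8, -274.6, 110.7]
orientation: [2.653, -1.683, 0.0]
contact_force: [0.1, 0.2, 0.1]
opening: 85.4
```

```bash
python3 st.py 498.5 -273.5 40
python3 -c "
from h import *
g=snap('side','side4.png');f=snap('top','top4.png')
cv2.imwrite('pics/z8.png',np.hstack([cv2.resize(x['color'][a:b,c:d],(390,390)) for x,a,b,c,d in ((g,130,270,360,500),(f,200,340,380,520))])[:,:,::-1])"
```

```text
t 4.35 tcp [ 497.8 -274.6  110.7] F [0.1 0.2 0.1] open 85.4 J [-0.72  0.29  1.74  0.    1.12  0.41]
x [ 0.426 -0.905  0.   ] z [ 1.e-04 -1.e-04 -1.e+00]
tool shift [-0.7 -1.1 70.7]
```

View pics/z8.png

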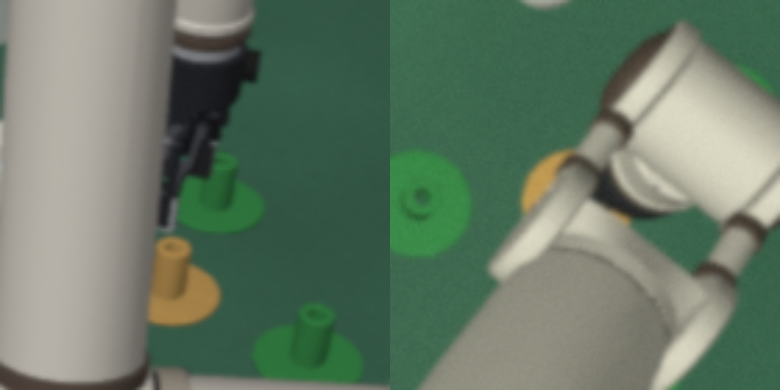

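Call:
jog_arm(
  plan=[
    [0,0,0,-0.5,-1,20,1],
    [0,0,0,-0.5,-1,45,1],
    [0,0,0,-0.5,-1,62,1],
    [0,0,0,-0.5,-1,69,1],
    [0,0,0,-0.5,-1,69,1],
    [0,0,0,-0.5,-1,69,0],
    [0,0,0,-0.5,-1,69,0],
    [0,0,0,-0.5,-1,69,0],
    [0,0,0,-0.5,-1,69,0],
    [0,0,0,-0.5,-1,69,0],
    [0,0,0,-0.5,-1,69,0],
    [0,0,0,-0.5,-1,69,0],
    [0,0,0,-0.5,-1,69,0],
    [0,0,0,-0.5,-1,69,0],
  ],
  newtons=50,
)

```text
t: 5.85
eef_pos: [499.3, -273.7, 42.3]
orientation: [2.653, -1.682, 0.002]
contact_force: [-0.3, 1.2, 5.9]
opening: 29.9
```

```bash
python3 st.py 498.5 -273.5 42
```

```text
t 5.85 tcp [ 499.3 -273.7   42.3] F [-0.3  1.2  5.9] open 29.9 J [-0.71  0.4   1.76  0.    0.99  0.42]
x [ 0.427 -0.904  0.001] z [ 8.e-04 -6.e-04 -1.e+00]
tool shift [-0.5  0.6  0.3]
```

Call:
jog_arm(
  plan=[
    [0,0,0,0,0,-10,0],
    [0,0,0,0,0,-30,0],
    [0,0,0,0,0,-60,0],
    [0,0,0,0,0,-100,0],
    [0,0,0,0,0,-140,0],
    [0,0,0,0,0,-175,0],
    [0,0,0,0,0,-185,0],
    [0,0,0,0,0,-185,0],
    [0,0,0,0,0,-185,0],
  ],
)

```text
t: 6.75
eef_pos: [497.7, -272.5, 223.6]
orientation: [-2.653, 1.682, 0.007]
contact_force: [-0.2, 0.4, -4.2]
opening: 30.0
```

```bash
python3 st.py 537.5 91 225
python3 -c "
from h import *
g=snap('side','side5.png');f=snap('top','top5.png')
cv2.imwrite('pics/z9.png',np.hstack([cv2.resize(x['color'][a:b,c:d],(390,390)) for x,a,b,c,d in ((g,100,270,360,530),(f,200,340,380,520))])[:,:,::-1])"
```

```text
t 6.75 tcp [ 497.7 -272.5  223.6] F [-0.2  0.4 -4.2] open 30.0 J [-0.71  0.16  1.65 -0.    1.34  0.42]
x [ 0.427 -0.904 -0.004] z [-0.0033  0.0028 -1.    ]
tool shift [-311.8 -191.1   -0.5]
```

View pics/z9.png

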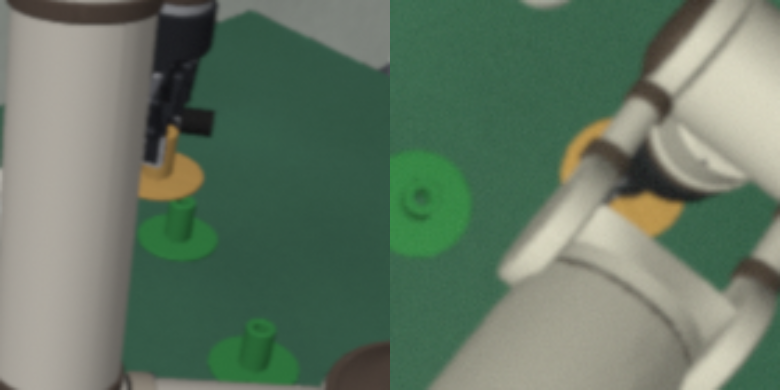

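Call:
jog_arm(
  plan=[
    [0,0,0,-12,-7,0,0],
    [0,0,0,-42,-26,0,0],
    [0,0,0,-75,-46,0,0],
    [0,0,0,-108,-66,0,0],
    [0,0,0,-141,-86,0,0],
    [0,0,0,-174,-107,0,0],
    [0,0,0,-207,-127,0,0],
    [0,0,0,-240,-147,0,0],
    [0,0,0,-270,-165,0,0],
    [0,0,0,-295,-181,0,0],
    [0,0,0,-307,-188,0,0],
    [0,0,0,-312,-191,0,0],
    [0,0,0,-312,-191,0,0],
    [0,0,0,-312,-191,0,0],
    [0,0,0,-312,-191,0,0],
  ],
)

```text
t: 8.35
eef_pos: [538.5, 89.1, 226.2]
orientation: [2.652, -1.684, 0.0]
contact_force: [0.6, 0.0, -3.8]
opening: 30.4
```

```bash
python3 st.py 537.5 91 180
python3 -c "
from h import *
g=snap('side','side6.png');f=snap('top','top6.png')
cv2.imwrite('pics/z10.png',np.hstack([cv2.resize(x['color'][a:b,c:d],(390,390)) for x,a,b,c,d in ((g,150,330,200,380),(f,170,350,210,390))])[:,:,::-1])"
```

```text
t 8.35 tcp [538.5  89.1 226.2] F [ 0.6  0.  -3.8] open 30.4 J [-0.06  0.1   1.71 -0.    1.33  1.07]
x [ 0.425 -0.905  0.   ] z [-1.e-04 -3.e-04 -1.e+00]
tool shift [-2.1  0.1 46.2]
```

View pics/z10.png

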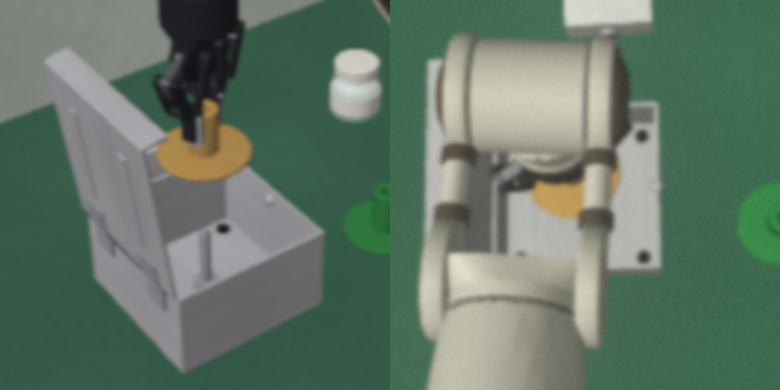

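Call:
jog_arm(
  plan=[
    [0,0,0,-1,0,15,0],
    [0,0,0,-2,0,35,0],
    [0,0,0,-2,0,55,0],
    [0,0,0,-2,0,68,0],
    [0,0,0,-2,0,73,0],
    [0,0,0,-2,0,73,0],
    [0,0,0,-2,0,73,0],
    [0,0,0,-2,0,73,0],
  ],
)

```text
t: 9.25
eef_pos: [538.4, 92.0, 154.5]
orientation: [-2.652, 1.682, -0.003]
contact_force: [-0.0, -1.0, -3.6]
opening: 30.6
```

```bash
python3 st.py 537.5 91 150
cat > m3.py <<'E'
from h import *
g=snap('side','side7.png');f=snap('top','top7.png')
o=observe();zt=o['eef_pos'][2]-42.3+5
print('tcp',o['eef_pos'].round(1))
for nm,x in(('side',g),('top',f)):
    hsv=cv2.cvtColor(x['color'],cv2.COLOR_RGB2HSV);m=cv2.inRange(hsv,(8,90,70),(28,255,255));m[:,:220]=0;m[:,380:]=0;m[:150]=0
    k=max(cv2.findContours(m,cv2.RETR_EXTERNAL,cv2.CHAIN_APPROX_NONE)[0],key=len)[:,0]
    print(nm,k.min(0),k.max(0)); np.save('pics/k_%s.npy'%nm,k)
cv2.imwrite('pics/z11.png',np.hstack([cv2.resize(x['color'][a:b,c:d],(390,390),interpolation=cv2.INTER_CUBIC) for x,a,b,c,d in ((g,180,310,230,360),(f,200,330,240,370))])[:,:,::-1])
E
python3 m3.py
```

```text
t 9.25 tcp [538.4  92.  154.5] F [-0.  -1.  -3.6] open 30.6 J [-0.05  0.18  1.77  0.    1.19  1.08]
x [ 0.427 -0.904  0.001] z [ 2.3e-03 -1.0e-04 -1.0e+00]
tool shift [0.5 1.3 4.5]
tcp [538.2  92.1 154.2]
side [273 223] [314 259]
top [278 258] [300 273]
```

View pics/z11.png

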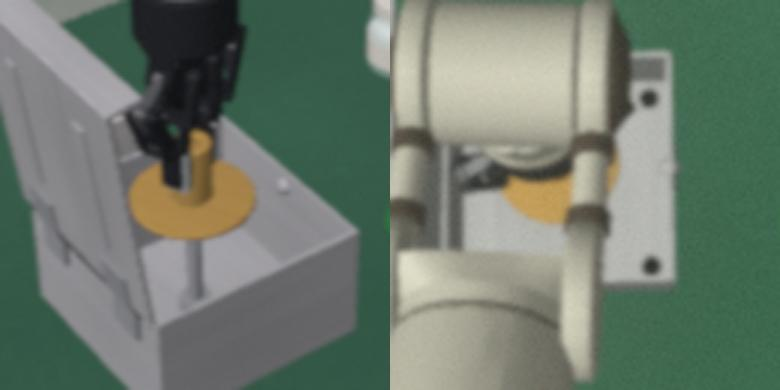

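```bash
cat > m4.py <<'E'
from h import *
from scipy.optimize import least_squares
import sys
g=load('side7.png');f=load('top7.png')
zb=float(sys.argv[1])-42.3
def fit(P,w=None):
    return least_squares(lambda c:np.hypot(P[:,0]-c[0],P[:,1]-c[1])-48,P.mean(0),loss='soft_l1',f_scale=0.7)
for nm,x,z in(('side',g,zb+2),('top',f,zb+4)):
    k=np.load('pics/k_%s.npy'%nm)
    P=np.array([onz(x,u,v,z)[:2] for u,v in k])
    c=P.mean(0)+ (0 if nm=='side' else 0)
    for it in range(6):
        r=fit(P[np.abs(np.hypot(*(P-c).T)-48)<(15 if it<2 else 4 if it<4 else 2)] if it else P); c=r.x
    q=np.abs(np.hypot(*(P-c).T)-48)<2
    a=np.degrees(np.arctan2(*(P[q]-c).T[::-1]))
    print(nm,c.round(2),q.sum(),len(P),np.histogram(a,8,(-180,180))[0])
E
python3 m4.py 154.3
python3 - <<'E'
from h import *
f=load('top0.png');g=load('side0.png')
# spindle: side edges mean lines
a=(290.5/20-.5+282,235.5/20-.5+245); b=(235/12-.5+275,143/12-.5+245)
print('tip top',onz(f,*a,86),'side',onz(g,*b,86), tri(f,a,g,b))
c=(340/20-.5+282,345/20-.5+245)
print('collar top',onz(f,*c,17))
# row-wise spindle centre in side view, on vertical axis: print pixel of projected axis for candidate
for X in ((537,91),(536,90),(538,92)): print(X,[((proj(g,[*X,z])-(274.5,244.5))*12).round(0) for z in (86,50,20)])
row=g['color'][:,:,1].astype(int)
for v in (260,266,272): print(v,row[v,284:304])
E
```

```text
side [540.19  89.55] 66 131 [ 9 10  9  1  6  2 13 16]
top [478.41 119.27] 17 61 [0 0 3 9 5 0 0 0]
tip top [536.66774749  91.73798272  86.        ] side [534.20981619  91.86262892  86.        ] (array([536.41901847,  91.29525272,  84.36648499]), np.float64(1.4775095299992957))
collar top [533.02573141  90.94027739  17.        ]
(537, 91) [array([231., 134.]), array([235., 276.]), array([239., 392.])]
(536, 90) [array([238., 134.]), array([243., 277.]), array([246., 393.])]
(538, 92) [array([223., 133.]), array([228., 276.]), array([232., 391.])]
260 [149 154 158 159 159 160 157 148 134 125 118 108 107 130 153 159 159 160
 159 159]
266 [159 158 159 160 159 159 158 149 136 125 118 106 102 127 152 159 159 159
 158 158]
272 [157 157 158 158 159 159 157 154 143 128 119 107 101 123 150 157 158 157
 158 157]
```

```bash
cat > m5.py <<'E'
from h import *
from scipy.optimize import least_squares
f=load('top7.png');g=load('side7.png');zb=154.3-42.3
hsv=cv2.cvtColor(f['color'],cv2.COLOR_RGB2HSV);m=cv2.inRange(hsv,(8,90,70),(28,255,255));m[:,:260]=0;m[:,330:]=0;m[:220]=0;m[290:]=0
n,l,s,ce=cv2.connectedComponentsWithStats(m);print(s[1:])
# per-column bottom edge and per-row right edge, subpixel via saturation crossing
S=hsv[:,:,1].astype(float);pts=[]
for u in range(280,299):
    v=max(np.where(m[:,u])[0]); 
    col=S[v-3:v+5,u]; h=(col[0]+col[-1])/2; i=np.where(col<h)[0][0]; pts.append((u,v-3+i-1+(col[i-1]-h)/(col[i-1]-col[i])))
rp=[]
for v in range(s[1:][:,1].min(),272):
    q=np.where(m[v])[0]
    if len(q) and q.max()>306:
        u=q.max();row=S[v,u-3:u+5];h=(row[0]+row[-1])/2;i=np.where(row<h)[0][0];rp.append((u-3+i-1+(row[i-1]-h)/(row[i-1]-row[i]),v))
print(np.round(pts,1).tolist());print(np.round(rp,1).tolist())
P=np.array([onz(f,u,v,zb+5)[:2] for u,v in pts+rp])
r=least_squares(lambda c:np.hypot(P[:,0]-c[0],P[:,1]-c[1])-48,(538,91),loss='soft_l1',f_scale=.7);print('top disc',r.x,np.round(r.fun,1))
k=np.load('pics/k_side.npy');x0=proj(g,[538,91,zb+3])
print('side extents',k.min(0),k.max(0))
S=cv2.cvtColor(g['color'],cv2.COLOR_RGB2HSV)[:,:,1].astype(int)
for v in (244,246,248): print(v,S[v,268:280],S[v,308:320])
for v in (226,228,230): print(v,S[v,286:306])
for c in ([538,91],[537,91]): print('pred extents',min(proj(g,[c[0]+48*np.cos(t),c[1]+48*np.sin(t),zb+2.5])[0] for t in np.linspace(0,6.28,200)),max(proj(g,[c[0]+48*np.cos(t),c[1]+48*np.sin(t),zb+2.5])[0] for t in np.linspace(0,6.28,200)), 'bottom',max(proj(g,[c[0]+48*np.cos(t),c[1]+48*np.sin(t),zb])[1] for t in np.linspace(0,6.28,200)),'hubtop',proj(g,[*c,zb+55]))
E
python3 m5.py
```

```text
[[313 252   3  10  20]
 [278 258  23  16 280]]
[[280.0, 267.7], [281.0, 268.8], [282.0, 269.6], [283.0, 270.3], [284.0, 271.0], [285.0, 271.7], [286.0, 272.2], [287.0, 272.5], [288.0, 272.8], [289.0, 273.2], [290.0, 273.5], [291.0, 273.6], [292.0, 273.9], [293.0, 273.9], [294.0, 274.0], [295.0, 274.1], [296.0, 274.0], [297.0, 273.9], [298.0, 273.8]]
[[316.9, 252.0], [317.0, 253.0], [316.8, 254.0], [316.6, 255.0], [316.2, 256.0], [315.9, 257.0], [316.4, 258.0], [315.8, 259.0], [315.7, 260.0], [315.6, 261.0]]
top disc [539.13977271  90.16980544] [ 0.5  0.5  0.4  0.4  0.3  0.4  0.4  0.1 -0.2  0.1  0.  -0.2 -0.  -0.3
 -0.3 -0.3 -0.4 -0.5 -0.6  0.5  0.8  0.2 -0.  -0.6 -0.9  0.6  0.   0.5
  0.9]
side extents [273 223] [314 259]
244 [  6   8   8   7  55 112 138 142 142 142 143 142] [143 145 142 141 142 136 102  43   5   7   7   5]
246 [  8   6   6   4  53 110 137 142 143 142 143 143] [143 143 143 144 142 139 111  46   5   7   7   5]
248 [  6   8   8   8  26  91 131 142 142 144 143 143] [142 141 143 142 143 132  84  25   4   7   7   5]
226 [ 32   9  14   0  29  17  89 135 141 141 144 142 142 140 112  24   8   7
   8   5]
228 [ 44  41  36  44  36  24  96 135 141 143 143 142 142 141 119  31   5   7
   6   5]
230 [ 32  29  36  41  31  14  51 109 134 141 143 144 143 140 101  17   8   7
   8   7]
pred extents 271.7826679557447 314.4661303586538 bottom 260.43522570101857 hubtop [292.5010556  227.16070722]
pred extents 272.0219051417502 314.72550982527827 bottom 260.6759948465115 hubtop [292.75610481 227.38452217]
```

Call:
jog_arm(
  plan=[
    [0,0,0,-1.6,1.9,5,0],
    [0,0,0,-1.6,1.9,10,0],
    [0,0,0,-1.6,1.9,15,0],
    [0,0,0,-1.6,1.9,17,0],
    [0,0,0,-1.6,1.9,17,0],
    [0,0,0,-1.6,1.9,17,0],
    [0,0,0,-1.6,1.9,17,0],
    [0,0,0,-1.6,1.9,17,0],
  ],
)

```text
t: 10.15
eef_pos: [535.4, 92.7, 136.6]
orientation: [-2.653, 1.682, -0.001]
contact_force: [-0.6, -0.1, -3.9]
opening: 30.2
```

```bash
python3 m3.py; python3 st.py 536 92.5 136
cat > m6.py <<'E'
from h import *
import sys
from scipy.optimize import least_squares
f=load('top7.png');g=load('side7.png');zb=float(sys.argv[1])-42.3
S=cv2.GaussianBlur(cv2.cvtColor(f['color'],cv2.COLOR_RGB2HSV)[:,:,1].astype(np.float32),(0,0),.5)
def edge(x,S,c,z,angs,r0=40,r1=56):
    out=[]
    for a in angs:
        rr=np.arange(r0,r1,.25)
        uv=np.array([proj(x,[c[0]+r*np.cos(a),c[1]+r*np.sin(a),z]) for r in rr],np.float32)
        p=cv2.remap(S,uv[:,0].reshape(1,-1),uv[:,1].reshape(1,-1),cv2.INTER_LINEAR)[0]
        if p[:10].mean()<100 or p[-10:].mean()>40: continue
        h=(p[:10].mean()+p[-10:].mean())/2; i=np.argmax(p<h)
        out.append((a,rr[i]))
    return np.array(out)
for nm,x,z in(('top',f,zb+5),('side',g,zb+1.5)):
    S=cv2.cvtColor(x['color'],cv2.COLOR_RGB2HSV)[:,:,1].astype(np.float32)
    c=np.array([537.,91.])
    for _ in range(4):
        e=edge(x,S,c,z,np.radians(np.arange(0,360,5)))
        P=c+e[:,1:]*np.c_[np.cos(e[:,0]),np.sin(e[:,0])]
        r=least_squares(lambda q:np.hypot(P[:,0]-q[0],P[:,1]-q[1])-q[2],[*c,48],loss='soft_l1',f_scale=.5); c=r.x[:2]
    print(nm,r.x.round(2),len(P),np.degrees(e[:,0]).round().astype(int).tolist(),'\n',r.fun.round(1).tolist())
E
python3 m6.py 136
```

```text
tcp [535.3  92.7 136.5]
side [274 230] [315 266]
top [278 260] [300 275]
t 10.25 tcp [535.3  92.7 136.5] F [ 0.1  1.  -4. ] open 30.6 J [-0.05  0.19  1.79  0.    1.15  1.08]
x [ 0.427 -0.904  0.   ] z [ 4.e-04 -0.e+00 -1.e+00]
tool shift [ 0.5 -0.5  0.5]
top [535.99  91.81  47.68] 18 [115, 120, 125, 130, 135, 140, 145, 150, 155, 160, 165, 170, 175, 180, 185, 190, 255, 260] 
 [-0.4, 0.1, 0.1, -0.1, -0.1, 0.1, 0.1, 0.1, 0.4, 0.1, 0.1, 0.1, -0.1, -0.2, 0.1, -0.9, 0.1, 0.1]
side [537.45  89.41  48.74] 62 [0, 5, 10, 15, 20, 25, 30, 35, 40, 45, 50, 55, 60, 65, 70, 75, 80, 85, 90, 95, 100, 105, 110, 115, 120, 125, 130, 135, 140, 145, 150, 155, 160, 165, 170, 175, 180, 185, 190, 195, 200, 205, 210, 215, 220, 225, 230, 235, 240, 245, 250, 255, 260, 265, 270, 275, 280, 285, 290, 295, 300, 305] 
 [1.2, 1.0, 0.5, 0.5, 0.7, 0.2, -0.0, -0.5, -0.5, -0.8, -1.5, -2.5, -3.0, -3.3, -3.0, -2.5, -1.8, -0.8, 0.5, 0.2, -0.3, -0.0, -0.0, 0.5, 0.5, 0.3, 0.5, 0.5, 0.8, 1.3, 1.5, 0.8, 0.3, 0.5, 0.3, 0.5, 0.3, 0.0, -0.2, -0.5, -0.7, -0.7, -0.5, -0.5, -0.5, -0.7, -0.5, -0.5, -0.7, -0.5, -0.2, -0.2, 0.3, 0.0, 0.0, 0.0, 0.3, 0.5, 0.8, 0.3, 0.5, 0.3]
```

View pics/z11.png

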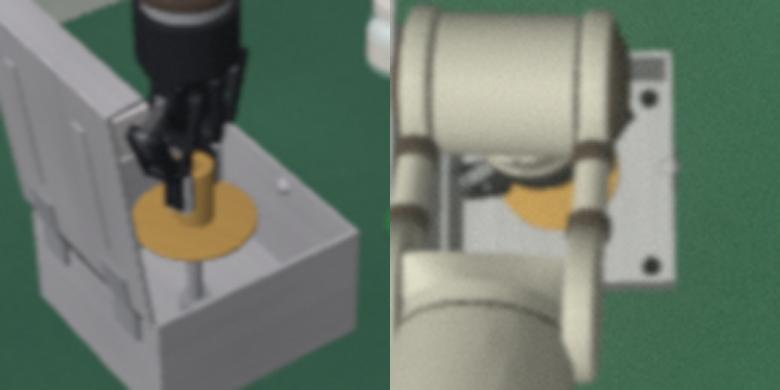

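Call:
jog_arm(
  plan=[
    [0,0,0,0.2,-0.4,3,0],
    [0,0,0,0.2,-0.4,6,0],
    [0,0,0,0.2,-0.4,8,0],
    [0,0,0,0.2,-0.4,10,0],
    [0,0,0,0.2,-0.4,12,0],
    [0,0,0,0.2,-0.4,13,0],
    [0,0,0,0.2,-0.4,13,0],
  ],
)

```text
t: 10.95
eef_pos: [535.5, 92.7, 123.1]
orientation: [2.653, -1.682, -0.0]
contact_force: [-0.0, 0.4, -3.9]
opening: 30.6
```

```bash
for i in 1 2 3; do python3 -c "
from h import *
grab_frame('side');o=observe();print(o['eef_pos'].round(1),o['contact_force'].round(1),o['ft_torque'].round(2))";done
```

```text
[535.6  92.7 123.2] [ 0.8  0.1 -4. ] [-0.01 -0.01 -0.  ]
[535.7  92.7 123.3] [ 0.4 -0.7 -3.2] [0.02 0.   0.02]
[535.7  92.7 123.4] [ 1.   0.5 -3.6] [-0.01 -0.03  0.04]
```

Underside is at about 81 mm, below the tip at 86, with no rise in force: the tip is in the bore. Going on slowly.

Call:
jog_arm(
  plan=[
    [0,0,0,0,0,2,0],
    [0,0,0,0,0,4,0],
    [0,0,0,0,0,6,0],
    [0,0,0,0,0,8,0],
    [0,0,0,0,0,10,0],
    [0,0,0,0,0,12,0],
    [0,0,0,0,0,12,0],
    [0,0,0,0,0,12,0],
  ],
)

```text
t: 11.9
eef_pos: [535.6, 92.7, 111.3]
orientation: [2.653, -1.682, -0.0]
contact_force: [-0.9, -0.4, -4.4]
opening: 30.4
```

```bash
for i in 1 2 3; do python3 -c "
from h import *
grab_frame('side');o=observe();print(o['eef_pos'].round(1),o['contact_force'].round(1),o['ft_torque'].round(2))";done; python3 m3.py;python3 m6.py 111.4
```

```text
[535.7  92.7 111.4] [-0.2 -0.3 -3.2] [ 0.   -0.01  0.02]
[535.7  92.7 111.4] [ 0.2  0.1 -3.2] [ 0.04  0.01 -0.02]
[535.7  92.7 111.4] [ 0.1 -0.7 -3.7] [0.05 0.02 0.  ]
tcp [535.7  92.7 111.4]
side [276 239] [315 274]
top [280 261] [301 276]
top [535.94  91.85  47.26] 17 [115, 120, 125, 130, 135, 140, 145, 150, 155, 160, 165, 170, 175, 180, 185, 190, 260] 
 [-0.7, -0.2, 0.3, 0.1, 0.0, 0.0, 0.0, 0.0, 0.3, 0.3, 0.3, 0.0, -0.3, -0.0, -0.0, -1.5, 0.1]
side [537.16  89.55  48.55] 62 [0, 5, 10, 15, 20, 25, 30, 35, 40, 45, 50, 55, 60, 65, 70, 75, 80, 85, 90, 95, 100, 105, 110, 115, 120, 125, 130, 135, 140, 145, 150, 155, 160, 165, 170, 175, 180, 185, 190, 195, 200, 205, 210, 215, 220, 225, 230, 235, 240, 245, 250, 255, 260, 265, 270, 275, 280, 285, 290, 295, 300, 305] 
 [1.7, 1.2, 0.9, 0.9, 0.4, 0.4, 0.7, -0.1, -1.6, -3.1, -4.1, -4.8, -5.1, -5.1, -5.0, -4.8, -4.3, -3.0, -1.8, -0.3, -0.0, -0.0, 0.2, 0.2, 0.5, 0.7, 1.0, 0.7, 1.0, 1.2, 2.0, 1.0, 0.7, 0.5, 0.5, 0.5, 0.7, -0.0, -0.3, -0.0, -0.3, -0.5, -0.5, -0.8, -0.8, -1.0, -0.8, -0.5, -0.5, -0.8, -0.5, -0.5, -0.3, -0.1, 0.2, 0.4, 0.4, 0.2, 0.2, 0.7, 0.9, 0.4]
```

View pics/z11.png

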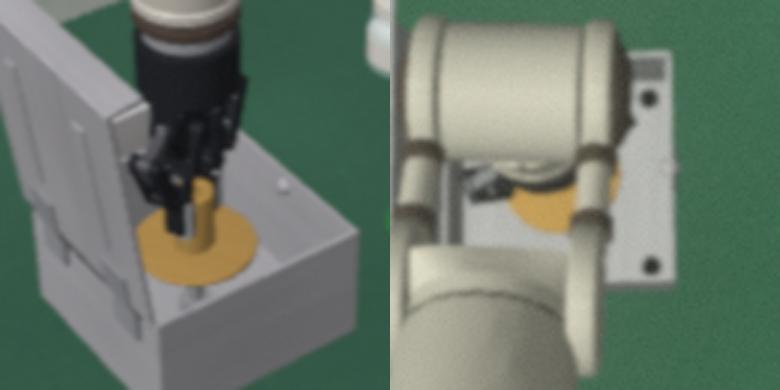

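Call:
jog_arm(
  plan=[
    [0,0,0,0,0,3,0],
    [0,0,0,0,0,7,0],
    [0,0,0,0,0,11,0],
    [0,0,0,0,0,15,0],
    [0,0,0,0,0,19,0],
    [0,0,0,0,0,23,0],
    [0,0,0,0,0,27,0],
    [0,0,0,0,0,31,0],
    [0,0,0,0,0,35,0],
    [0,0,0,0,0,39,0],
    [0,0,0,0,0,42,0],
    [0,0,0,0,0,45,0],
    [0,0,0,0,0,47,0],
    [0,0,0,0,0,48,0],
    [0,0,0,0,0,49,0],
    [0,0,0,0,0,49,0],
    [0,0,0,0,0,49,0],
  ],
)

```text
t: 13.85
eef_pos: [535.7, 92.7, 62.4]
orientation: [-2.653, 1.682, -0.0]
contact_force: [0.2, -0.4, -4.1]
opening: 30.3
```

```bash
for i in 1 2 3; do python3 -c "
from h import *
grab_frame('side');o=observe();print(o['eef_pos'].round(1),o['contact_force'].round(1),o['ft_torque'].round(2))";done
```

```text
[535.7  92.7  62.4] [-0.7  0.2 -4.5] [-0.03  0.02 -0.03]
[535.7  92.7  62.4] [ 0.1  0.9 -4.8] [ 0.05 -0.04 -0.03]
[535.7  92.7  62.4] [-0.7  0.6 -4.1] [-0.03 -0.03  0.  ]
```

Call:
jog_arm(
  plan=[
    [0,0,0,0,0,1,0],
    [0,0,0,0,0,2,0],
    [0,0,0,0,0,2.5,0],
    [0,0,0,0,0,3,0],
    [0,0,0,0,0,3.5,0],
    [0,0,0,0,0,3.5,0],
  ],
)

```text
t: 14.6
eef_pos: [535.7, 92.7, 59.3]
orientation: [2.653, -1.682, -0.0]
contact_force: [-2.6, -1.1, 2.5]
opening: 30.4
```

```bash
for i in 1 2 3; do python3 -c "
from h import *
grab_frame('side');o=observe();print(o['eef_pos'].round(1),o['contact_force'].round(1),o['ft_torque'].round(2))";done
```

```text
[535.7  92.8  59.3] [-3.8  0.3  3.1] [0.04 0.55 0.05]
[535.7  92.7  59.3] [-4.2  0.1  4.3] [ 0.04  0.65 -0.01]
[535.7  92.7  59.3] [-4.4 -0.7  5. ] [ 0.03  0.71 -0.06]
```

Call:
jog_arm(
  plan=[
    [0,0,0,0,0,0,0.45],
    [0,0,0,0,0,0,0.5],
    [0,0,0,0,0,0,0.6],
    [0,0,0,0,0,0,0.7],
    [0,0,0,0,0,0,0.7],
    [0,0,0,0,0,0,0.7],
    [0,0,0,0,0,0,0.7],
  ],
)

```text
t: 15.45
eef_pos: [535.7, 92.7, 58.8]
orientation: [-2.653, 1.682, -0.0]
contact_force: [0.7, -0.4, 1.1]
opening: 59.9
```

```bash
python3 st.py; python3 m3.py
```

```text
t 15.45 tcp [535.7  92.7  58.8] F [ 0.7 -0.4  1.1] open 59.9 J [-0.05  0.31  1.83  0.    1.    1.08]
x [ 0.427 -0.904  0.   ] z [ 1.e-04  0.e+00 -1.e+00]
tcp [535.6  92.7  58.8]
side [279 257] [312 286]
top [282 264] [303 279]
```

View pics/z11.png

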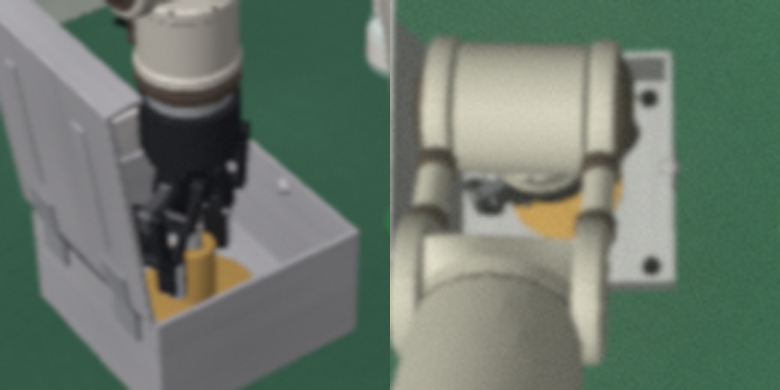

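Call:
jog_arm(
  plan=[
    [0,0,0,0,0,-5,0.7],
    [0,0,0,0,0,-20,0.7],
    [0,0,0,0,0,-45,0.7],
    [0,0,0,0,0,-80,0.7],
    [0,0,0,0,0,-120,0],
    [0,0,0,0,0,-160,0],
    [0,0,0,0,0,-200,0],
    [0,0,0,0,0,-240,0],
    [0,0,0,0,0,-280,0],
    [0,0,0,0,0,-300,0],
    [0,0,0,0,0,-300,0],
    [0,0,0,0,0,-300,0],
  ],
)

```text
t: 16.75
eef_pos: [535.4, 92.7, 359.3]
orientation: [-2.653, 1.682, -0.001]
contact_force: [0.6, -0.2, -0.4]
opening: 0.2
```

```bash
python3 st.py 537 245 360;python3 -c "
from h import *
g=snap('side','side8.png');f=snap('top','top8.png')
cv2.imwrite('pics/z12.png',np.hstack([cv2.resize(x['color'][a:b,c:d],(390,390)) for x,a,b,c,d in ((g,130,330,180,380),(f,170,350,190,370))])[:,:,::-1])"
```

```text
t 16.75 tcp [535.4  92.7 359.3] F [ 0.6 -0.2 -0.4] open 0.2 J [-0.05  0.03  1.53  0.    1.59  1.08]
x [ 0.427 -0.904  0.   ] z [ 9.e-04 -0.e+00 -1.e+00]
tool shift [-137.   -66.4   -0.7]
```

View pics/z12.png

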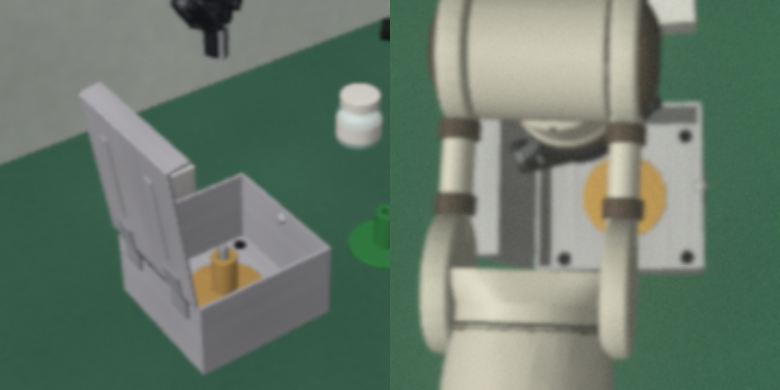

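Call:
jog_arm(
  plan=[
    [0,0,-8,-20,-10,0,0],
    [0,0,-16,-45,-22,0,0],
    [0,0,-24,-70,-34,0,0],
    [0,0,-32,-95,-46,0,0],
    [0,0,-40,-115,-56,0,0],
    [0,0,-48,-130,-63,0,0],
    [0,0,-56,-137,-66,0,0],
    [0,0,-64.7,-137,-66,0,0],
    [0,0,-64.7,-137,-66,0,0],
    [0,0,-64.7,-137,-66,0,0],
  ],
)

```text
t: 17.85
eef_pos: [536.5, 244.6, 357.5]
orientation: [3.141, -0.007, -0.003]
contact_force: [0.6, 0.0, -0.0]
opening: -0.2
```

```bash
python3 st.py 537 240 295;python3 -c "
from h import *
g=snap('side','side9.png');f=snap('top','top9.png')
cv2.imwrite('pics/z13.png',np.hstack([cv2.resize(x['color'][a:b,c:d],(390,390)) for x,a,b,c,d in ((g,90,270,170,350),(f,170,350,190,370))])[:,:,::-1])
import numpy as np
for th in (1.75,1.69,1.6,1.5,1.4,1.3,1.2,1.1,1,.9,.8,.7,.6,.5,.4,.3,.2,.15): print(th,round(195.2-175*np.cos(th)+2.5*np.sin(th),1),round(121.5+175*np.sin(th)+2.5*np.cos(th),1))"
```

```text
t 17.85 tcp [536.5 244.6 357.5] F [ 0.6  0.  -0. ] open -0.2 J [ 0.22  0.15  1.4  -0.    1.6   0.23]
x [ 1.    -0.004 -0.002] z [-2.2e-03 -5.0e-04 -1.0e+00]
tool shift [ 0.7  4.5 62.5]
1.75 228.9 293.3
1.69 218.5 295.0
1.6 202.8 296.4
1.5 185.3 296.2
1.4 167.9 294.4
1.3 150.8 290.8
1.2 134.1 285.5
1.1 118.0 278.6
1 102.8 270.1
0.9 88.4 260.1
0.8 75.1 248.8
0.7 63.0 236.2
0.6 52.2 222.4
0.5 42.8 207.6
0.4 35.0 192.0
0.3 28.8 175.6
0.2 24.2 158.7
0.15 22.5 150.1
```

View pics/z13.png

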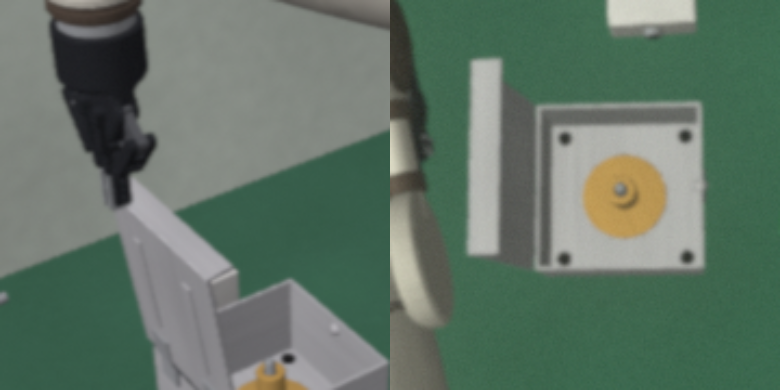

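Call:
jog_arm(
  plan=[
    [0,0,0,0,0,20,0],
    [0,0,0,0,0,45,0],
    [0,0,0,0,0,64,0],
    [0,0,0,0,4,64,0],
    [0,0,0,0,11,64,0],
    [0,0,0,0,18,63,0],
    [0,0,0,0,26,62,0],
    [0,0,0,0,34,62,0],
    [0,0,0,0,42,61,0],
    [0,0,0,0,50,61,0],
    [0,0,0,0,59,61,0],
    [0,0,0,0,68,62,0],
    [0,0,0,0,77,63,0],
    [0,0,0,0,77,63,0],
    [0,0,0,0,77,63,0],
  ],
)

```text
t: 19.45
eef_pos: [536.5, 167.3, 295.3]
orientation: [3.141, -0.002, -0.002]
contact_force: [0.1, 0.5, 0.0]
opening: 0.2
```

```bash
python3 st.py;python3 -c "
from h import *
g=snap('side','side10.png');f=snap('top','top10.png')
cv2.imwrite('pics/z14.png',np.hstack([cv2.resize(x['color'][a:b,c:d],(390,390)) for x,a,b,c,d in ((g,130,330,170,370),(f,170,350,190,370))])[:,:,::-1])"
```

```text
t 19.45 tcp [536.5 167.3 295.3] F [0.1 0.5 0. ] open 0.2 J [ 0.09  0.1   1.57 -0.    1.47  0.09]
x [ 1.    -0.001 -0.001] z [-1.2e-03 -5.0e-04 -1.0e+00]
```

View pics/z14.png

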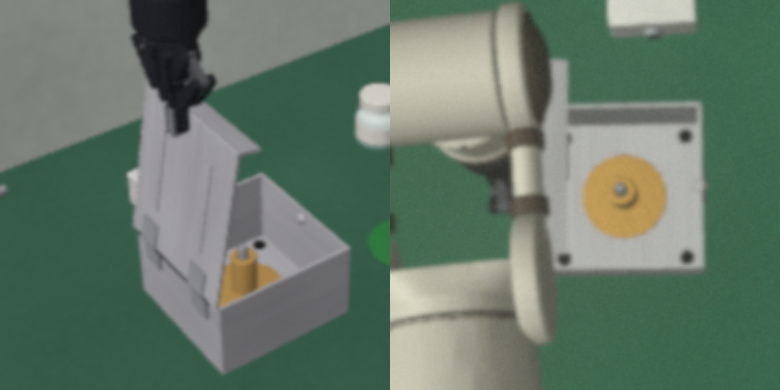

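Call:
jog_arm(
  plan=[
    [0,0,0,0,8,2,0],
    [0,0,0,0,17,4,0],
    [0,0,0,0,25,6,0],
    [0,0,0,0,33,9,0],
    [0,0,0,0,42,12,0],
    [0,0,0,0,50,16,0],
    [0,0,0,0,57,20,0],
    [0,0,0,0,65,25,0],
    [0,0,0,0,72,30,0],
    [0,0,0,0,79,35,0],
    [0,0,0,0,86,40,0],
    [0,0,0,0,92,46,0],
    [0,0,0,0,99,52,0],
    [0,0,0,0,105,59,0],
    [0,0,0,0,110,65,0],
    [0,0,0,0,115,72,0],
    [0,0,0,0,120,79,0],
    [0,0,0,0,125,87,0],
    [0,0,0,0,125,87,0],
    [0,0,0,0,125,87,0],
  ],
)

```text
t: 21.55
eef_pos: [536.6, 42.7, 208.5]
orientation: [-3.141, 0.002, 0.001]
contact_force: [-0.1, 1.4, -0.0]
opening: -0.0
```

```bash
python3 st.py;python3 -c "
from h import *
g=snap('side','side11.png');f=snap('top','top11.png')
cv2.imwrite('pics/z15.png',np.hstack([cv2.resize(x['color'][a:b,c:d],(390,390)) for x,a,b,c,d in ((g,130,330,170,370),(f,170,350,190,370))])[:,:,::-1])"
```

```text
t 21.55 tcp [536.6  42.7 208.5] F [-0.1  1.4 -0. ] open -0.0 J [-0.15  0.1   1.75  0.    1.3  -0.14]
x [ 1.    -0.001 -0.001] z [-6.e-04  2.e-04 -1.e+00]
```

View pics/z15.png

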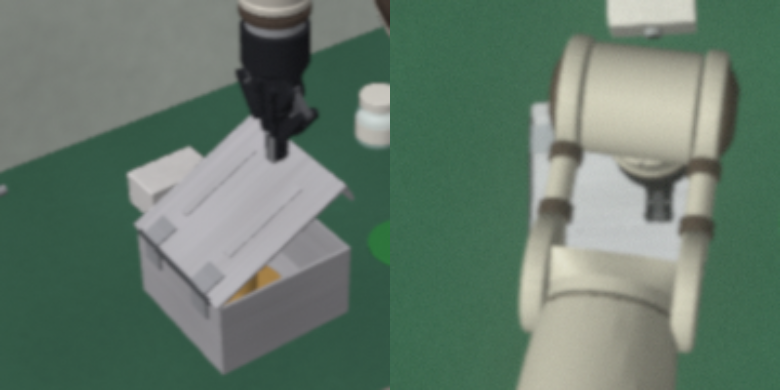

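Call:
jog_arm(
  plan=[
    [0,0,0,0,5,8,0],
    [0,0,0,0,9,16,0],
    [0,0,0,0,13,24,0],
    [0,0,0,0,17,32,0],
    [0,0,0,0,21,40,0],
    [0,0,0,0,25,47,0],
    [0,0,0,0,29,53,0],
    [0,0,0,0,32,58,0],
    [0,0,0,0,34,62,0],
    [0,0,0,0,34,62,0],
    [0,0,0,0,34,62,0],
  ],
)

```text
t: 22.75
eef_pos: [536.8, 8.8, 147.0]
orientation: [-3.142, 0.001, -0.0]
contact_force: [-0.3, -0.0, 0.5]
opening: 0.0
```

```bash
python3 st.py;python3 -c "
from h import *
g=snap('side','side12.png');f=snap('top','top12.png')
cv2.imwrite('pics/z16.png',np.hstack([cv2.resize(x['color'][a:b,c:d],(390,390)) for x,a,b,c,d in ((g,180,330,220,370),(f,170,350,190,370))])[:,:,::-1])"
```

```text
t 22.75 tcp [536.8   8.8 147. ] F [-0.3 -0.   0.5] open 0.0 J [-0.21  0.16  1.8   0.    1.17 -0.21]
x [ 1.    -0.001  0.   ] z [ 3.e-04  0.e+00 -1.e+00]
```

View pics/z16.png

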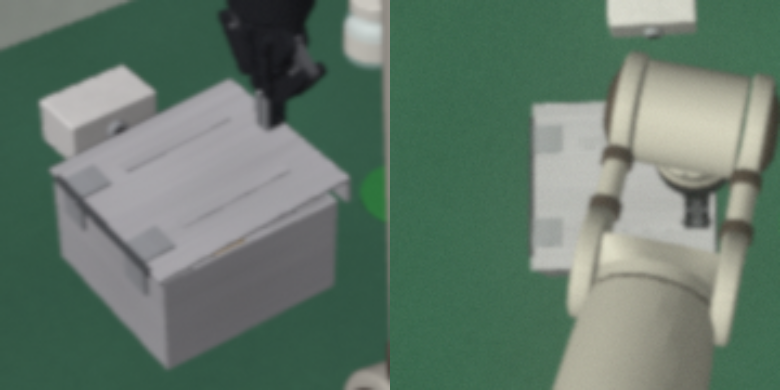

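The lid lies nearly closed, its gap still visible, with the fingers near the free edge. Next I press.

Call:
jog_arm(
  plan=[
    [0,0,0,0,2,3,0],
    [0,0,0,0,4,6,0],
    [0,0,0,0,4,9,0],
    [0,0,0,0,4,12,0],
    [0,0,0,0,4,15,0],
    [0,0,0,0,4,18,0],
    [0,0,0,0,4,20,0],
    [0,0,0,0,4,22,0],
    [0,0,0,0,4,23,0],
    [0,0,0,0,4,24,0],
    [0,0,0,0,4,24,0],
  ],
)

```text
t: 23.95
eef_pos: [536.7, 4.9, 123.9]
orientation: [-3.142, 0.001, 0.001]
contact_force: [-4.4, 0.7, 10.9]
opening: 0.4
```

```bash
python3 st.py;python3 -c "
from h import *
g=snap('side','side13.png')
cv2.imwrite('pics/z17.png',cv2.resize(g['color'][180:330,220:370],(600,600))[:,:,::-1])"
```

```text
t 23.95 tcp [536.7   4.9 123.9] F [-4.4  0.7 10.9] open 0.4 J [-0.22  0.2   1.82 -0.    1.13 -0.22]
x [ 1.    -0.    -0.001] z [-6.e-04  1.e-04 -1.e+00]
```

View pics/z17.png

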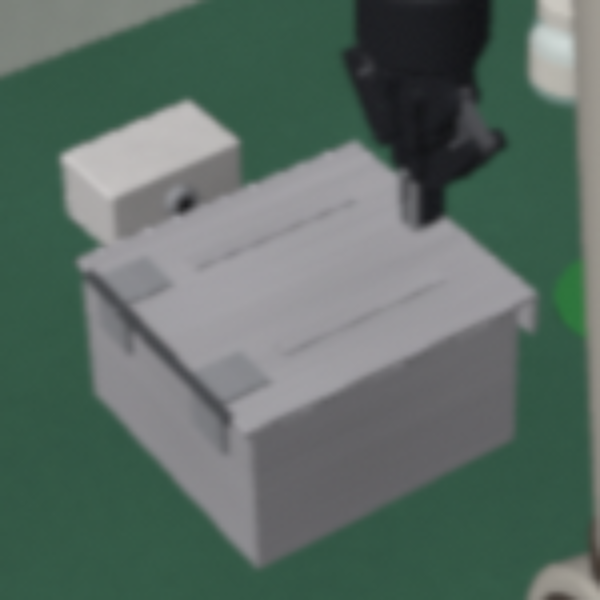

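Call:
jog_arm(
  plan=[
    [0,0,0,0,0,1,0],
    [0,0,0,0,0,1.5,0],
    [0,0,0,0,0,2,0],
    [0,0,0,0,0,2,0],
    [0,0,0,0,0,2,0],
  ],
)

```text
t: 24.5
eef_pos: [536.8, 4.9, 123.7]
orientation: [3.141, -0.0, -0.001]
contact_force: [-10.8, 0.8, 22.5]
opening: 0.4
```

Call:
jog_arm(
  plan=[
    [0,0,0,0,0,-2,0],
    [0,0,0,0,0,-8,0],
    [0,0,0,0,0,-30,0],
    [0,0,0,0,0,-70,0],
    [0,0,0,0,0,-120,0],
    [0,0,0,0,0,-160,0],
    [0,0,0,0,0,-180,0],
    [0,0,0,0,0,-180,0],
    [0,0,0,0,0,-180,0],
  ],
)

```text
t: 25.4
eef_pos: [536.5, 4.9, 300.0]
orientation: [-3.141, 0.001, 0.001]
contact_force: [-1.2, -0.5, -0.4]
opening: 0.1
```

```bash
python3 st.py;python3 -c "
from h import *
g=snap('side','side14.png');f=snap('top','top14.png')
cv2.imwrite('pics/z18.png',cv2.resize(g['color'][180:330,220:370],(600,600),interpolation=cv2.INTER_CUBIC)[:,:,::-1])
cv2.imwrite('pics/z19.png',f['color'][:,:,::-1])
a=onz(g,219.5+537.5/4,179.5+293/4,105);print('lid free corner on z=105:',a)"
```

```text
t 25.4 tcp [536.5   4.9 300. ] F [-1.2 -0.5 -0.4] open 0.1 J [-0.22  0.03  1.64  0.    1.48 -0.22]
x [ 1.    -0.001 -0.001] z [-8.e-04  3.e-04 -1.e+00]
lid free corner on z=105: [447.21907023 -11.46808994 105.        ]
```

View pics/z18.png

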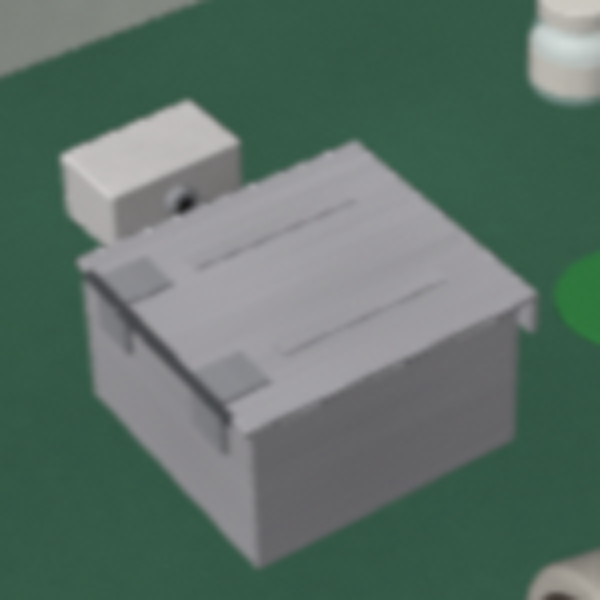

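View pics/z19.png

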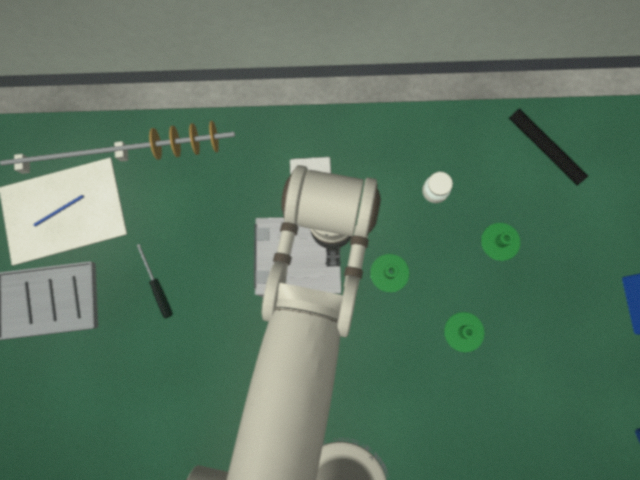

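```bash
python3 -c "
from h import *
print(finish_job())"
```

```text
the job is handed in; nothing more can be done
None
```

The brass baffle is home on the spindle and the lid is shut. I handed the job in at about 25 s of robot time, and `finish_job()` gives no verdict.

**What I did**
- I picked the brass baffle up by its hub and centred it over the spindle using both cameras.
- I lowered it slowly to the collar and released it there, with the lid still open.
- I swung the lid over with the closed fingers and pressed its free edge down.
- I raised the gripper to 300 mm, clear of everything.

**Last checks**
- **Baffle:** it met the collar with the TCP at 59.3 mm, which is the expected height. After release, the pictures showed it upright and centred, with the spindle tip standing out of the hub.
- **Lid:** it came to a hard stop with the fingertips at about 104.7 mm. The force rose from 11 to 22 N while the lid moved only 0.2 mm. After I let go, no gap showed, and the lid's free corner was where a shut lid should put it. I judged the snap from these signs, as I could not read the lid angle directly.
- **Bystanders:** the jar and screwdriver have not moved in the top view. The arm partly hides the box there, but it stands in place in both views.

**What disagreed**
- The two cameras differed by about 2.5 mm on the spindle and about 2.5 mm on the baffle, and their rays missed each other by up to about 5 mm on the lid edge. I therefore aligned the baffle and spindle by comparing them within the same picture.
- On touching the collar there was a small sideways force of about 4 N, which was gone after release.

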